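# Find the high point of an eccentric with a dial indicator

### The arm

A 7-joint arm with a two-finger parallel gripper is mounted at the origin on a cart in front of the work surface, level with it; the furniture and walls round the work are solid. World frame = base frame: x ahead of the robot, y to its left, z up, the work surface at z = 0. Lengths are in mm, angles in rad, forces in N, time in s.
With the tool pointing down it reaches from about 400 to 850 mm from the base axis. Payload 4.5 kg.
Tool frame: the origin (TCP) lies at the very end of the fingers, on their centre line; the grasp point (between the pads) lies 19 mm behind it; z points along the fingers, y is the line along which they close (so a half turn about z gives the same grasp; the last joint's range is limited). The gripper opens to 88 mm and grips with 3 to 60 N. Pads are 18 mm wide; open, the fingers measure 123 mm over their backs; the gripper's body (75 mm by 187 mm) begins 45 mm behind the grasp point.
Start: joints at [-1.193, 0.689, -0.195, 1.565, 0.157, 0.902, -0.215], TCP at [210.649, 588.459, 198.843] pointing down, gripper open.
Joint ranges: [-3.01, 3.01], [-0.46, 2.08], [-1.47, 1.51], [0.13, 2.56], [-1, 4.14], [0.04, 2.09], [-2.66, 2.66]. Speed limits (rad/s): [2.57, 2.57, 3.14, 3.14, 3.14, 3.14, 3.14].

### API

Orientations are given as a 3x3 rotation matrix whose columns are the frame's x, y, z axes.
In Python, from bench import readout, grab_frame, arm gives the robot as it stands.
- The arm moves only by the tool send_rows, never from a script. Its argument "plan" is a list of rows, each a list of 5 numbers: the opening, from 0 (shut) to 1 (fully open), then the shift along the tool's x, y, z in mm, then the turn about the tool's z in rad. A call has exactly 10 rows; each row is the pose to reach, as a shift and turn from the pose commanded when the call began, along the tool's axes at that moment; what a row does not reach only later rows make up. A row lasts 1/8 s, in which the tool goes at most 62.5 mm and 10.7 degrees, less where a joint would pass 70% of its speed; a pose out of reach is approached as far as the arm can. A call with a gripper value outside its range is refused whole. The fingers move at their own pace and stop on an object; the grip force is fixed at half the most. Time passes only in rows, so rows that repeat a pose let the fingers close, or fill a call up. It gives the time, the measured TCP pose, the force, the opening and the grip force at its end, in the units of the state.
- readout.get_obs(): the state, without advancing time (a new reading comes with each control period).
- grab_frame(name): name is "side" or "top" or "wrist"; returns a dict with "color" (420x560x3 uint8, red, green, blue), "fx", "fy", "cx", "cy" (pixels), "pose" (4x4, takes a point from camera to world coordinates); the wrist camera has in their place "hand_eye" (4x4, takes a point from camera to tool coordinates, whose origin is the TCP and whose axes are the flange's). Camera axes: x right, y up, looking along -z (the intrinsics and any distortion apply to the point x, -y, -z); pixel columns grow to the right and rows downward; lengths in mm; the calibration is good to about 2 mm. A picture is of the moment at which its call begins: read the wrist's pose just before it. There is no depth.
- arm.finish_job(): hands the job in; it is judged then, once.
The state is a dict: "time_s": time; "qpos": joint angles; "joint_velocities": joint speeds; "joint_torque": joint torques, N m; "tcp_pos": TCP position; "tcp_rot": TCP orientation; "wrist_force": force on the tool from outside, world axes, zero at the start; "moment": the same for the moment, N m; "finger_gap": finger opening in mm; "gripper_force": force on a finger pad.
Only numpy, scipy, OpenCV 4.12 (cv2) and the standard library are available. Lean on these libraries where they do the work, as an engineer would, in place of code of your own. Each camera call takes 0.05 s, during which the arm holds its last target. There are 200 camera calls.

### The job

On the runout stand, slide the head of the dial indicator (it has a grip knob on top) down its column until its sprung plunger rests on the eccentric and is pressed in by about half its travel, then gently turn the shaft in its V-blocks (it has a star handle on its end) until the highest point of the eccentric is under the plunger, and leave it there with the plunger still on it. Never press the plunger to the end of its travel, push hard on the shaft, lift it out of the V-blocks or disturb the things lying around.

Things in the scene. Friction and masses are not known exactly. Their poses are not given: they have to be found in the camera images.
- stand: Runout stand, fixed to the bench: grey base plate (190 x 190 mm, top at 18 mm) with two steel V-blocks (90 degrees, 64 mm wide, 30 mm thick, tops at 88 mm) at y = -60 and +60 mm, and a column at x = +75 mm, y = 0 that carries the indicator head. Origin: under the middle of the V-blocks, at bench height; z up, y along the shaft, +x to the column. Yaw varies by 0.3 rad either way.
- head (a joint): How far the indicator head has been slid down its column, m: 0 is fully up, 0.080 fully down. It stays where it is left (about 9 N of friction; pushing it down takes 6 to 12 N).
- head_knob (a point): Middle of the black grip knob on top of the indicator head, over the column: upright cylinder, 28 mm in diameter, 24 mm high, free all round, 270 to 297 mm above the bench at the start. The dial (68 mm in diameter, facing -x of the stand) stands 62 to 85 mm in front of the column's axis, its top 10 mm below this point; nothing is higher than the knob.
- pointer (a joint): Pointer of the indicator's dial, rad: 0 with the plunger fully out (pointer at the lower left), 5.24 with it fully in (30 mm, lower right). It turns clockwise as seen from the front, 0.1745 rad per mm that the plunger is pressed in; 2.62 (straight up) is half travel.
- plunger: The indicator's sprung plunger, an upright 7 mm rod with a ball end 8 mm in diameter. Origin: lowest point of the ball. It stands exactly over the shaft's axis and the middle of the eccentric (stand x = 0, y = 0), at 165 mm less the head's travel while it is out. It is pressed in upward, 30 mm at most; spring 1 N at first touch, 4 N fully in, rigid beyond that.
- seat (a point): Point of the stand on the shaft's axis, 85 mm above the bench, under the plunger. Here the shaft carries the eccentric: a plain steel disc 60 mm in diameter, 20 mm thick, centre 5 mm off the axis, so its top lies 110 to 120 mm high. Its direction is unknown and differs each time; it turns with the shaft. At the start its high point is 63 degrees or more away from the top.
- shaft: Loose steel shaft, 24 mm in diameter, 255 mm long, about 0.75 kg, lying in the two V-blocks with its axis 85 mm above the bench. Origin on its axis midway between the V-blocks; y along the axis, about which it turns; friction holds it at any angle and turning it by the handle takes 1 to 4 N. The star handle sits on its -y end, one arm along the shaft's +z axis.
- star (a point): Middle of the star handle, on the shaft's axis 135 mm to -y of its origin, axes as the shaft's: five straight arms 9 mm thick, 72 degrees apart (the first along +z), ending in black balls 16 mm in diameter centred 52 mm from the axis; hub 32 mm in diameter. The arms can be pushed round with the closed fingers from above, 30 mm deep beside the top one.
- tape_measure: Yellow and black tape measure, 38 x 80 x 67 mm, loose bystander; origin at its underside.
- pencil: Red pencil, 174 mm long, loose bystander; origin at its underside.
- pliers: Pliers with red handles, 176 mm long, loose bystander; origin at their underside.
- screwdriver: Screwdriver with blue handle, 219 mm long, loose bystander; origin at its underside.

How it is judged:
By the outcome, as a careful person would: the job done as asked, in the order asked, and still so for the second after the job is handed in, with the robot touching nothing.
It also fails if it takes over 72 s, if anything falls off the work surface, if the arm or the gripper's body presses on something with over 40 N, if the wrist force passes 120 N, or if a joint passes its speed limit or range.

## Working session

There is one attempt and no reset: what is moved stays moved. The work goes in short steps, Python scripts to look and compute and a tool call to move; the robot and the scene stay as the last step left them, time stands still between calls to the robot, and variables do not carry over. Pictures are saved under pics/ and viewed, at most 10 in all, crops included, and the job is handed in when it is done.

Besides the shell and the picture viewer there is one more tool, called after "Request:" in YAML: its name, and indented under it one key for each argument. send_rows: Moves the arm, as the interface text tells. Its arguments: {"type":"object","properties":{"plan":{"type":"array"}},"required":["plan"]}

```bash
ls; mkdir -p pics
python3 - <<'E'
from bench import readout, grab_frame
import cv2
o=readout.get_obs(); print(o['time_s'],o['tcp_pos'],o['tcp_rot'],o['finger_gap'])
for n in ['side','top']:
    f=grab_frame(n); print(n,f['fx'],f['fy'],f['cx'],f['cy'],f['pose'],[k for k in f])
    cv2.imwrite(f'pics/{n}0.png',cv2.resize(f['color'][:,:,::-1],(800,600),interpolation=cv2.INTER_CUBIC))
E
```

```text
pics
0.0 [210.47784772 587.72990783 198.00113045] [[-9.41494776e-01  3.37027197e-01 -5.04737438e-04]
 [ 3.37027548e-01  9.41493042e-01 -1.81209464e-03]
 [-1.35518391e-04 -1.87618806e-03 -9.99998231e-01]] 88.30880928097567
side 455.1027141957594 455.1027141957594 290.53640637973626 208.44002870511898 [[-9.60286171e-01  1.90663393e-01 -2.03710433e-01  2.35201907e+02]
 [-2.78851706e-01 -6.30687923e-01  7.24206097e-01  1.26069907e+03]
 [ 9.60188208e-03  7.52250101e-01  6.58807703e-01  1.05364207e+03]
 [ 0.00000000e+00  0.00000000e+00  0.00000000e+00  1.00000000e+00]] ['color', 'fx', 'fy', 'cx', 'cy', 'pose']
top 378.9978727155036 378.9978727155036 287.8686145199396 215.01486609400683 [[-2.53082982e-01  9.31174118e-01 -2.62419067e-01  2.90144544e+02]
 [-9.67442324e-01 -2.43008991e-01  7.07246844e-02  3.68153466e+02]
 [ 2.08680309e-03  2.71774526e-01  9.62358692e-01  1.09038033e+03]
 [ 0.00000000e+00  0.00000000e+00  0.00000000e+00  1.00000000e+00]] ['color', 'fx', 'fy', 'cx', 'cy', 'pose']
```

View pics/side0.png

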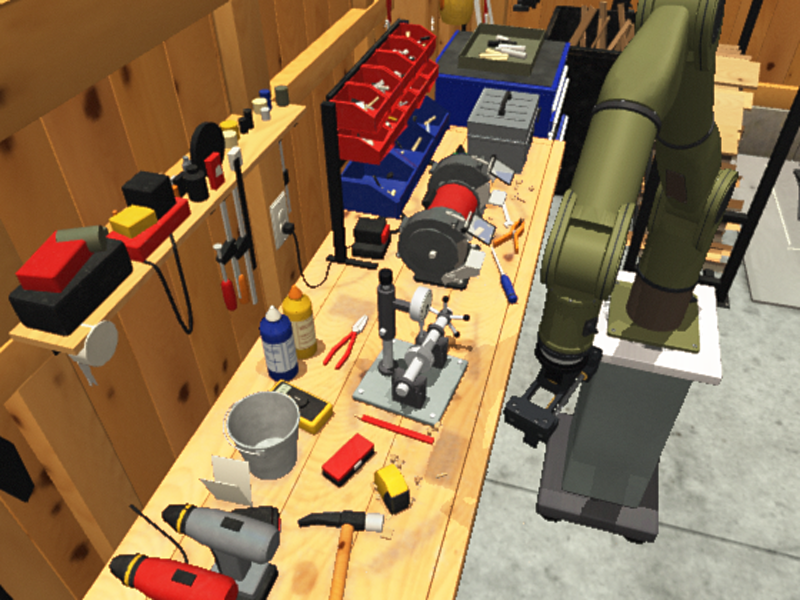

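View pics/top0.png

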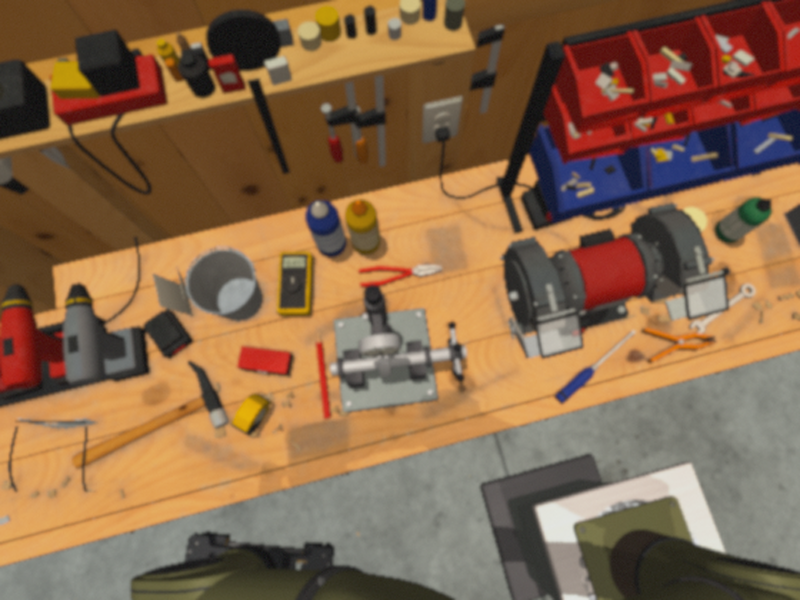

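The side view shows the stand at about (410,350) with the knob at (385,275) and the star at (450,315). The top view shows the knob at (374,295) and the star at (456,355). I'll enlarge both.

Run:
```python
import cv2,numpy as np
from bench import grab_frame
s=grab_frame('side')['color'][180:300,243:338,::-1]; t=grab_frame('top')['color'][190:310,225:335,::-1]
a=cv2.resize(s,None,fx=4,fy=4,interpolation=cv2.INTER_CUBIC);b=cv2.resize(t,None,fx=3.6,fy=3.6,interpolation=cv2.INTER_CUBIC)
c=np.zeros((480,790,3),np.uint8);c[:,:380]=a[:480];c[:432,385:385+396]=b;cv2.imwrite('pics/crop1.png',c)
```

```text
(no output)
```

View pics/crop1.png

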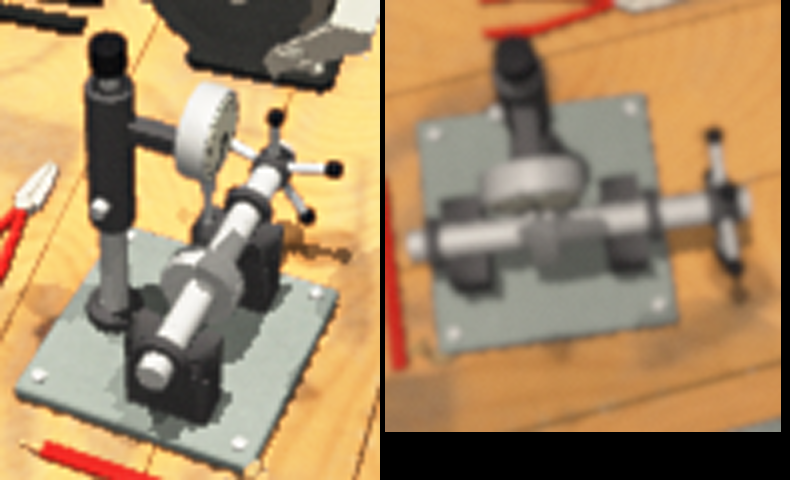

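```bash
cat > h.py <<'E'
import numpy as np
from bench import grab_frame, readout
def proj(f,P,pose=None):
    T=np.linalg.inv(f['pose'] if pose is None else pose); p=T[:3,:3]@np.asarray(P,float)+T[:3,3]
    return np.array([f['cx']+f['fx']*p[0]/-p[2], f['cy']-f['fy']*p[1]/-p[2]])
def wristpose(f,o):
    T=np.eye(4);T[:3,:3]=o['tcp_rot'];T[:3,3]=o['tcp_pos'];return T@f['hand_eye']
def st(X,Y,yaw,p):
    c,s=np.cos(yaw),np.sin(yaw);return np.array([X+c*p[0]-s*p[1],Y+s*p[0]+c*p[1],p[2]])
E
python3 - <<'E'
from h import *
from scipy.optimize import least_squares
S,T=grab_frame('side'),grab_frame('top')
s=lambda x,y:(243+x/4,180+y/4); t=lambda x,y:(225+(x-385)/3.6,190+y/3.6)
e=95
obs=[(T,t(418,125),(e,e,18)),(T,t(645,95),(e,-e,18)),(T,t(677,322),(-e,-e,18)),(T,t(440,355),(-e,e,18)),
(S,s(340,293),(-e,-e,18)),(S,s(250,468),(-e,e,18)),(S,s(17,392),(e,e,18)),
(S,s(275,165),(0,-140,85)),(T,t(722,205),(0,-135,85)),(S,s(150,372),(0,127,85)),(S,s(108,42),'k'),(T,t(520,58),'k')]
def r(q):
    o=[]
    for f,uv,p in obs:
        if p=='k': p=(75,0,q[3])
        o+=list(proj(f,st(q[0],q[1],q[2],p))-uv)
    return o
q=least_squares(r,[550,250,0,290],loss='soft_l1').x; print(q);print(np.round(np.reshape(r(q),(-1,2)),1))
for k in range(0,72,6):
    print(k,[ (np.round((proj(S,st(*q[:3],(52*np.sin(a),-135,85+52*np.cos(a))))-(243,180))*4).tolist()) for a in np.radians(k+72*np.arange(5))])
for p in [(0,0,85),(75,0,q[3]),(0,-135,85),(75,0,283)]: print(p,st(*q[:3],p))
print(grab_frame('wrist'))if 0 else None
E
```

```text
[ 4.84878577e+02  3.67690124e+02 -1.52739182e-01  2.75641903e+02]
[[ 0.5  0. ]
 [ 2.1  1.9]
 [ 0.8  4.1]
 [-1.2  2. ]
 [ 2.9 -0.2]
 [ 1.1  0.6]
 [ 0.3 -2.6]
 [-2.5 -1.8]
 [ 0.1 -2.8]
 [-9.5  5.9]
 [-3.9  0.6]
 [-0.4 -5.2]]
0 [[265.0, 112.0], [206.0, 128.0], [226.0, 189.0], [296.0, 212.0], [322.0, 165.0]]
6 [[259.0, 110.0], [204.0, 133.0], [231.0, 193.0], [301.0, 210.0], [320.0, 160.0]]
12 [[252.0, 109.0], [203.0, 138.0], [236.0, 197.0], [306.0, 208.0], [318.0, 154.0]]
18 [[246.0, 108.0], [202.0, 143.0], [242.0, 201.0], [310.0, 206.0], [315.0, 148.0]]
24 [[240.0, 108.0], [203.0, 148.0], [248.0, 204.0], [314.0, 203.0], [311.0, 143.0]]
30 [[234.0, 109.0], [204.0, 153.0], [254.0, 207.0], [317.0, 199.0], [306.0, 138.0]]
36 [[228.0, 110.0], [205.0, 158.0], [260.0, 209.0], [320.0, 195.0], [301.0, 133.0]]
42 [[223.0, 112.0], [207.0, 164.0], [267.0, 211.0], [322.0, 191.0], [296.0, 128.0]]
48 [[219.0, 114.0], [210.0, 169.0], [273.0, 212.0], [324.0, 186.0], [290.0, 124.0]]
54 [[215.0, 117.0], [213.0, 174.0], [279.0, 213.0], [324.0, 181.0], [284.0, 120.0]]
60 [[211.0, 120.0], [217.0, 179.0], [285.0, 213.0], [324.0, 176.0], [278.0, 117.0]]
66 [[208.0, 124.0], [221.0, 184.0], [291.0, 213.0], [324.0, 171.0], [272.0, 114.0]]
(0, 0, 85) [484.87857738 367.69012416  85.        ]
(75, 0, np.float64(275.6419027280811)) [559.00542969 356.27917472 275.64190273]
(0, -135, 85) [464.3388684  234.26179001  85.        ]
(75, 0, 283) [559.00542969 356.27917472 283.        ]
```

Run:
```python
from h import *
from scipy.optimize import least_squares
S,T=grab_frame('side'),grab_frame('top')
s=lambda x,y:(243+x/4,180+y/4); t=lambda x,y:(225+(x-385)/3.6,190+y/3.6)
e=95
obs=[(T,t(418,125),(e,e,18)),(T,t(645,95),(e,-e,18)),(T,t(677,322),(-e,-e,18)),(T,t(440,355),(-e,e,18)),
(S,s(340,293),(-e,-e,18)),(S,s(250,468),(-e,e,18)),(S,s(17,392),(e,e,18)),
(S,s(275,165),(0,-135,85)),(T,t(722,205),(0,-135,85)),(S,s(150,372),'e'),(T,t(417,245),'e'),(S,s(108,42),'k'),(T,t(520,58),'k')]
def r(q,full=0):
    o=[]
    for i,(f,uv,p) in enumerate(obs):
        if p=='k': p=(75,0,q[3])
        if p=='e': p=(0,q[4],85)
        o+=list(proj(f,st(q[0],q[1],q[2],p))-uv + (q[5:7] if f is T else q[7:9]))
    return np.array(o+list(np.array(q[5:9])*.3))
q=least_squares(r,[485,367,-.15,290,127,0,0,0,0],loss='soft_l1').x; print(q);print(np.round(np.reshape(r(q),(-1,2)),1))
```

```text
[ 4.75552000e+02  3.64858769e+02 -1.37825409e-01  2.79598303e+02
  9.48665637e+01 -1.85002023e+00 -2.87427140e+00 -1.63922038e+00
  8.92475279e-01]
[[-0.2  0.4]
 [ 1.5  1.4]
 [ 1.2  3.6]
 [-0.8  2.6]
 [ 4.1  0.3]
 [ 3.6  1.3]
 [ 2.2 -1.3]
 [-2.2 -0.1]
 [ 0.2 -3.4]
 [-2.  -1.1]
 [-0.3 -4.6]
 [-2.1  0.6]
 [-0.7 -5. ]
 [-0.6 -0.9]
 [-0.5  0.3]]
```

Run:
```python
from h import *
f=grab_frame('wrist'); print({k:f[k] for k in f if k!='color'})
```

```text
{'fx': 361.1957164977316, 'fy': 361.1957164977316, 'cx': 274.2277570902232, 'cy': 215.73106367937234, 'hand_eye': array([[-1.71565495e-03,  9.60168107e-01,  2.79417720e-01,
         6.98429946e+01],
       [ 9.99997915e-01,  1.33797609e-03,  1.54238392e-03,
        -9.42659669e-01],
       [ 1.10709362e-03,  2.79419784e-01, -9.60168401e-01,
        -1.85602841e+02],
       [ 0.00000000e+00,  0.00000000e+00,  0.00000000e+00,
         1.00000000e+00]])}
```

Request:
send_rows:
  plan:
    - [0.3,0,0,-60,0]
    - [0.3,0,0,-120,0]
    - [0.3,0,0,-180,0]
    - [0.3,-30,-20,-220,0]
    - [0.3,-80,-50,-220,0]
    - [0.3,-130,-80,-220,0]
    - [0.3,-180,-110,-220,0]
    - [0.3,-230,-140,-220,0]
    - [0.3,-260,-150,-220,0]
    - [0.3,-260,-150,-220,0]

```text
time_s: 1.7
tcp_pos: [407.0, 357.2, 418.8]
tcp_rot: [[-0.939, 0.343, 0.001], [0.343, 0.939, -0.001], [-0.001, -0.0, -1.0]]
wrist_force: [-0.6, 0.1, 0.0]
finger_gap: 26.3
gripper_force: 0.0
```

Run:
```python
from h import *
import cv2
f=grab_frame('wrist'); cv2.imwrite('pics/w1.png',cv2.resize(f['color'][:,:,::-1],(800,600),interpolation=cv2.INTER_CUBIC))
```

```text
(no output)
```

View pics/w1.png

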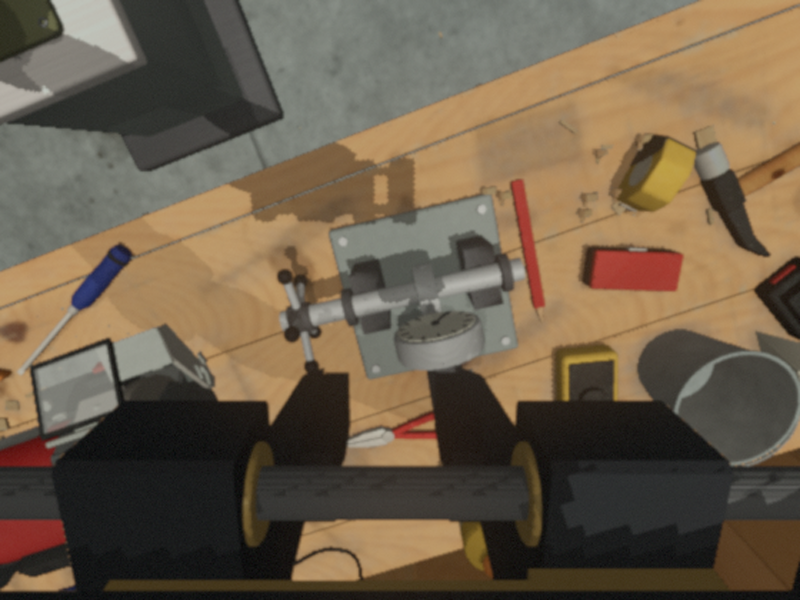

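Run:
```python
from h import *
from scipy.optimize import least_squares
o=readout.get_obs();f=grab_frame('wrist');P=wristpose(f,o);e=95
pts=[((331,230),(-e,-e,18)),((494,195),(-e,e,18)),((520,345),(e,e,18)),((370,378),(e,-e,18)),((300,319),(0,-135,85)),((519,270),'e')]
def r(q):
    return np.concatenate([proj(f,st(*q[:3],(0,q[3],85) if p=='e' else p),P)-np.array(uv)*.7 for uv,p in pts])
q=least_squares(r,[480,365,-.14,110],loss='soft_l1').x;print(q);print(np.round(r(q).reshape(-1,2),1))
for p in [(75,0,18),(0,-60,88),(0,60,88),(0,0,85),(75,0,300),(-62+75,0,290)]: print(p,st(*q[:3],p),proj(f,st(*q[:3],p),P)/.7)
print(o['tcp_pos'],o['tcp_rot'])
```

```text
[ 4.90033946e+02  3.71302579e+02 -1.22554022e-01  9.23792391e+01]
[[-1.9 -2.4]
 [ 0.  -4.8]
 [ 0.4  0.2]
 [-1.5 -0.3]
 [ 5.1  8.1]
 [ 0.2  9.9]]
(75, 0, 18) [564.47142007 362.13401851  18.        ] [440.23220775 346.5643876 ]
(0, -60, 88) [482.69909811 311.7525997   88.        ] [375.86410101 316.36068948]
(0, 60, 88) [497.36879447 430.85255776  88.        ] [488.94400921 291.6251425 ]
(0, 0, 85) [490.03394629 371.30257873  85.        ] [431.79304139 303.30153751]
(75, 0, 300) [564.47142007 362.13401851 300.        ] [477.00497806 490.86412175]
(13, 0, 290) [502.93644174 369.71336162 290.        ] [458.19604929 403.98212868]
[405.04087108 359.23654614 418.80841073] [[-9.40857394e-01  3.38802592e-01 -4.10394187e-04]
 [ 3.38802475e-01  9.40857468e-01  3.28212085e-04]
 [ 4.97321541e-04  1.69758200e-04 -9.99999862e-01]]
```

The pictures show that the base plate isn't centred on the V-blocks, so I'll fit its offset jointly using all three cameras.

```bash
cat > fit.py <<'E'
from h import *
from scipy.optimize import least_squares
S,T=grab_frame('side'),grab_frame('top');o=readout.get_obs();W=grab_frame('wrist');W['pose']=wristpose(W,o)
s=lambda x,y:(243+x/4,180+y/4); t=lambda x,y:(225+(x-385)/3.6,190+y/3.6); w=lambda x,y:(x*.7,y*.7)
e=95;B=lambda a,b:('b',a,b)
obs=[(T,t(418,125),B(e,e)),(T,t(645,95),B(e,-e)),(T,t(677,322),B(-e,-e)),(T,t(440,355),B(-e,e)),
(S,s(340,293),B(-e,-e)),(S,s(250,468),B(-e,e)),(S,s(17,392),B(e,e)),
(S,s(275,165),(0,-135,85)),(T,t(722,205),(0,-135,85)),(S,s(150,372),'e'),(T,t(417,245),'e'),(S,s(108,42),'k'),(T,t(520,58),'k'),
(W,w(331,230),B(-e,-e)),(W,w(494,195),B(-e,e)),(W,w(520,345),B(e,e)),(W,w(370,378),B(e,-e)),(W,w(300,319),(0,-135,85)),(W,w(519,270),'e')]
def r(q):
    o=[]
    for f,uv,p in obs:
        if p[0]=='b': p=(p[1]+q[5],p[2]+q[6],18)
        if p=='k': p=(75,0,q[3])
        if p=='e': p=(0,q[4],85)
        o+=list(proj(f,st(q[0],q[1],q[2],p))-uv)
    return np.array(o)
q=least_squares(r,[485,367,-.15,290,127,10,0],loss='soft_l1').x; print(np.round(q,3).tolist());print(np.round(np.reshape(r(q),(-1,2)),1).tolist())
for p in [(0,0,85),(75,0,q[3]),(0,-135,85)]: print(p,st(*q[:3],p))
E
python3 fit.py
```

```text
[472.656, 370.044, -0.119, 283.031, 98.688, 18.11, 4.55]
[[-2.6, -0.4], [-1.2, -0.6], [-0.5, 1.0], [-2.1, 1.2], [-0.0, -0.5], [0.0, 0.9], [-1.8, -0.8], [-0.9, 0.0], [0.3, 0.0], [0.1, 0.7], [-1.4, 0.7], [-0.3, 0.4], [-1.5, -0.8], [-2.0, -0.4], [-0.2, -2.5], [0.0, 2.1], [-1.8, 1.5], [-1.2, -0.4], [-0.8, 0.2]]
(0, 0, 85) [472.65591169 370.04408771  85.        ]
(75, 0, np.float64(283.0312431547891)) [547.12824542 361.16312444 283.03124315]
(0, -135, 85) [456.67017779 235.993887    85.        ]
```

Request:
send_rows:
  plan:
    - [0,-45,18,0,0]
    - [0,-90,36,0,0]
    - [0,-132,53,0,0]
    - [0,-132,53,20,0]
    - [0,-132,53,50,0]
    - [0,-132,53,80,0]
    - [0,-132,53,100,0]
    - [0,-132,53,115,0]
    - [0,-132,53,115,0]
    - [0,-132,53,115,0]

```text
time_s: 3.2
tcp_pos: [547.3, 365.7, 304.8]
tcp_rot: [[-0.942, 0.337, 0.001], [0.337, 0.942, 0.001], [-0.001, 0.002, -1.0]]
wrist_force: [0.3, 0.2, 1.0]
finger_gap: 0.3
gripper_force: 0.0
```

Run:
```python
from h import *
import cv2
o=readout.get_obs();f=grab_frame('side');g=grab_frame('top')
a=cv2.resize(f['color'][150:270,233:328,::-1],None,fx=4,fy=4,interpolation=cv2.INTER_CUBIC)
b=cv2.resize(g['color'][170:290,225:325,::-1],None,fx=4,fy=4,interpolation=cv2.INTER_CUBIC)
cv2.imwrite('pics/c2.png',np.hstack([a,b]))
```

```text
(no output)
```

View pics/c2.png

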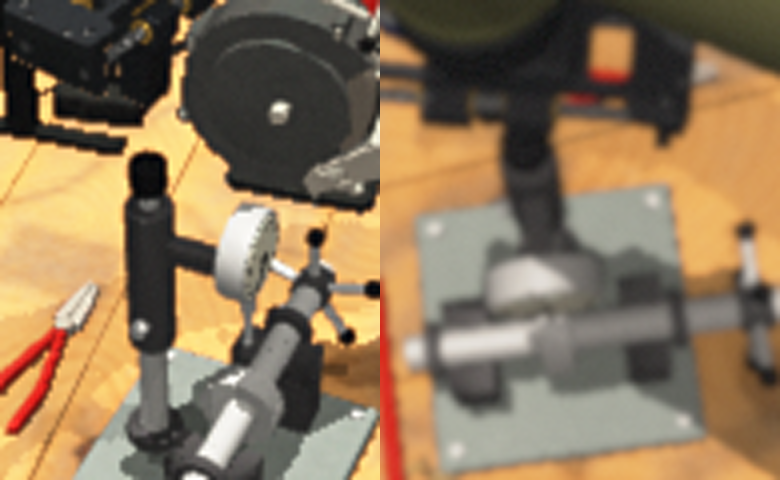

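Run:
```python
from h import *
import cv2
o=readout.get_obs();f=grab_frame('side');g=grab_frame('top');print(o['tcp_pos'])
p=proj(f,o['tcp_pos']);t=proj(g,o['tcp_pos']);print(p,(p-(233,150))*4,t,(t-(225,170))*4+(380,0))
cv2.imwrite('pics/s3.png',cv2.resize(f['color'][60:270,153:433,::-1],None,fx=2.8,fy=2.8,interpolation=cv2.INTER_CUBIC))
```

```text
[547.46276142 365.49824546 304.92216252]
[268.85316065 185.44122336] [143.41264259 141.76489344] [258.32888817 202.68887306] [513.31555269 130.75549226]
```

View pics/s3.png

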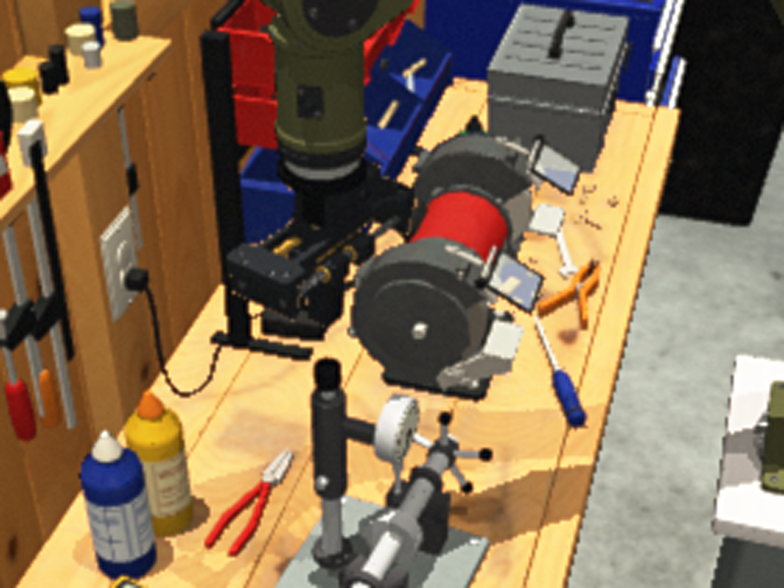

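The gripper hangs over the column and the knob top is at about (328,362). I'll descend until I feel contact.

Request:
send_rows:
  plan:
    - [0,0,0,8,0]
    - [0,0,0,14,0]
    - [0,0,0,18,0]
    - [0,0,0,20,0]
    - [0,0,0,22,0]
    - [0,0,0,24,0]
    - [0,0,0,26,0]
    - [0,0,0,28,0]
    - [0,0,0,29,0]
    - [0,0,0,30,0]

```text
time_s: 4.65
tcp_pos: [547.0, 365.0, 273.8]
tcp_rot: [[-0.942, 0.337, 0.0], [0.337, 0.942, 0.0], [-0.0, 0.0, -1.0]]
wrist_force: [0.1, -0.2, 0.8]
finger_gap: 0.1
gripper_force: 0.0
```

Run:
```python
from h import *
import cv2
o=readout.get_obs();f=grab_frame('side');print(o['tcp_pos'],o['wrist_force'],o['moment'])
print((proj(f,o['tcp_pos'])-(233,140))*8)
cv2.imwrite('pics/s4.png',cv2.resize(f['color'][140:210,233:328,::-1],None,fx=8,fy=8,interpolation=cv2.INTER_CUBIC))
```

```text
[547.01841088 365.03296134 273.79665852] [ 0.09069735 -0.19180931  0.83872241] [-0.01236971 -0.01756548  0.02439633]
[290.52663654 435.56054982]
```

View pics/s4.png

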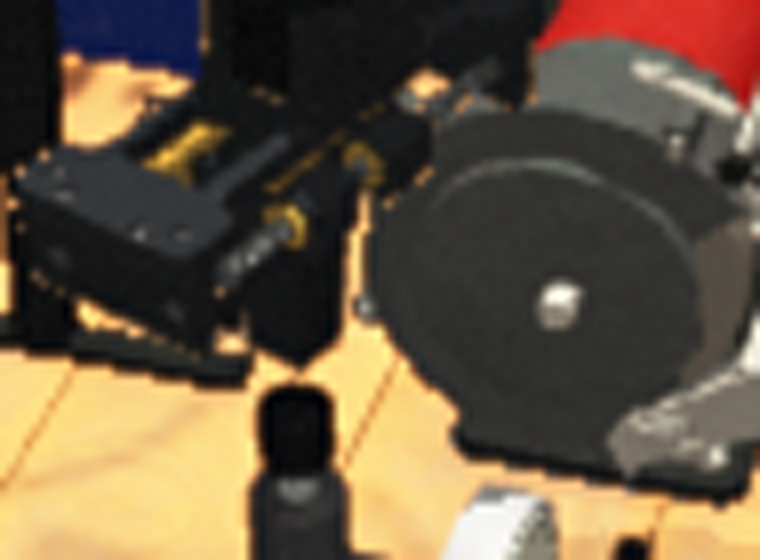

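Run:
```python
from h import *
o=readout.get_obs();f=grab_frame('side')
R=o['tcp_rot'];p=o['tcp_pos']
for d in [(0,0,0),(9,0,0),(-9,0,0),(37,93,-64),(-37,93,-64),(37,-93,-64),(-37,-93,-64),(0,17,0),(0,17,-64)]: print(d,np.round((proj(f,p+R@np.array(d))-(233,140))*8))
W=grab_frame('wrist');print(proj(W,(0,13,0),W['hand_eye'])/.7,proj(W,(0,-13,0),W['hand_eye'])/.7,proj(W,(0,13,-40),W['hand_eye'])/.7)
```

```text
(0, 0, 0) [291. 436.]
(9, 0, 0) [312. 446.]
(-9, 0, 0) [270. 426.]
(37, 93, -64) [195. 475.]
(-37, 93, -64) [ 11. 385.]
(37, -93, -64) [543. 189.]
(-37, -93, -64) [368. 114.]
(0, 17, 0) [259. 462.]
(0, 17, -64) [254. 309.]
[428.99229842 347.80910304] [361.14048307 347.89184499] [437.82707599 393.56569991]
```

The fingertips seem to sit roughly 25 mm above the stated TCP, in both the side and wrist views. I'll find the knob by force.

Request:
send_rows:
  plan:
    - [0,0,0,1.5,0]
    - [0,0,0,3,0]
    - [0,0,0,4.5,0]
    - [0,0,0,6,0]
    - [0,0,0,7.5,0]
    - [0,0,0,9,0]
    - [0,0,0,10.5,0]
    - [0,0,0,12,0]
    - [0,0,0,12,0]
    - [0,0,0,12,0]

```text
time_s: 6.05
tcp_pos: [547.0, 365.0, 261.9]
tcp_rot: [[-0.941, 0.337, 0.0], [0.337, 0.941, 0.0], [-0.0, 0.0, -1.0]]
wrist_force: [0.1, -0.6, 0.3]
finger_gap: 0.3
gripper_force: 0.0
```

```bash
cat > gap.py <<'E'
from h import *
f=grab_frame('side')['color'].astype(int).sum(2)//3
for r in range(178,198): print(r,f[r,262:280].tolist())
E
python3 gap.py
```

```text
178 [51, 34, 22, 20, 20, 20, 22, 20, 20, 19, 15, 16, 16, 33, 107, 76, 155, 96]
179 [23, 20, 18, 20, 20, 22, 22, 20, 21, 18, 19, 15, 13, 37, 116, 109, 111, 79]
180 [17, 17, 19, 21, 18, 21, 22, 21, 17, 16, 19, 18, 15, 35, 137, 202, 145, 115]
181 [71, 35, 19, 20, 20, 21, 21, 20, 17, 18, 18, 13, 15, 47, 171, 208, 209, 208]
182 [196, 95, 26, 17, 20, 20, 19, 19, 19, 16, 19, 15, 11, 45, 169, 205, 207, 209]
183 [194, 123, 38, 18, 22, 21, 21, 20, 22, 15, 16, 16, 15, 45, 171, 202, 206, 206]
184 [76, 94, 34, 19, 21, 19, 20, 23, 19, 18, 14, 18, 11, 54, 178, 205, 206, 205]
185 [36, 41, 22, 16, 21, 20, 22, 20, 22, 16, 17, 13, 25, 104, 204, 205, 205, 206]
186 [35, 31, 56, 33, 22, 16, 20, 23, 20, 15, 17, 29, 77, 174, 207, 205, 203, 205]
187 [21, 50, 156, 110, 42, 19, 18, 21, 18, 17, 23, 84, 176, 203, 207, 205, 203, 204]
188 [66, 97, 197, 196, 87, 24, 16, 23, 20, 19, 27, 120, 201, 207, 205, 205, 204, 203]
189 [188, 192, 200, 132, 40, 14, 15, 18, 18, 16, 11, 43, 134, 201, 203, 205, 204, 196]
190 [197, 202, 199, 74, 12, 8, 14, 12, 12, 12, 10, 7, 70, 204, 203, 203, 203, 169]
191 [201, 204, 176, 54, 8, 12, 7, 12, 12, 11, 12, 9, 66, 205, 203, 204, 200, 154]
192 [202, 205, 173, 53, 12, 11, 12, 13, 11, 13, 15, 9, 66, 205, 207, 200, 170, 180]
193 [204, 204, 175, 54, 10, 10, 12, 11, 14, 18, 12, 8, 62, 203, 208, 195, 151, 194]
194 [205, 206, 181, 58, 9, 12, 12, 14, 15, 11, 11, 7, 47, 177, 204, 168, 178, 199]
195 [204, 209, 205, 77, 8, 11, 11, 13, 12, 14, 12, 8, 43, 171, 201, 155, 195, 200]
196 [204, 207, 207, 87, 13, 11, 12, 13, 13, 13, 12, 8, 54, 176, 169, 184, 203, 203]
197 [205, 205, 206, 132, 34, 11, 10, 11, 14, 14, 7, 15, 84, 196, 157, 200, 204, 202]
```

Request:
send_rows:
  plan:
    - [0,0,0,1,0]
    - [0,0,0,2,0]
    - [0,0,0,3,0]
    - [0,0,0,4,0]
    - [0,0,0,5,0]
    - [0,0,0,6,0]
    - [0,0,0,6,0]
    - [0,0,0,6,0]
    - [0,0,0,6,0]
    - [0,0,0,6,0]

```text
time_s: 7.35
tcp_pos: [547.0, 365.0, 255.9]
tcp_rot: [[-0.941, 0.337, 0.0], [0.337, 0.941, 0.0], [-0.0, 0.0, -1.0]]
wrist_force: [-0.1, 0.1, -0.7]
finger_gap: 0.4
gripper_force: 0.0
```

```bash
python3 gap.py|sed -n 7,20p
```

```text
184 [74, 97, 37, 18, 21, 21, 22, 22, 22, 18, 16, 16, 15, 47, 174, 204, 207, 205]
185 [44, 94, 38, 18, 22, 21, 21, 22, 19, 15, 16, 15, 12, 49, 175, 203, 205, 205]
186 [34, 39, 20, 18, 22, 20, 21, 20, 19, 18, 16, 13, 12, 56, 180, 205, 204, 205]
187 [23, 22, 18, 17, 19, 20, 20, 24, 20, 16, 14, 15, 24, 105, 202, 206, 203, 204]
188 [71, 79, 63, 23, 19, 19, 21, 22, 20, 18, 16, 15, 65, 175, 205, 206, 204, 202]
189 [190, 193, 172, 57, 19, 18, 22, 20, 21, 22, 15, 29, 118, 202, 206, 205, 204, 196]
190 [199, 204, 198, 73, 8, 15, 21, 19, 21, 17, 12, 8, 73, 204, 204, 204, 204, 168]
191 [201, 204, 176, 55, 9, 13, 14, 18, 18, 17, 13, 4, 66, 205, 204, 203, 200, 154]
192 [202, 205, 174, 54, 9, 10, 14, 12, 13, 15, 14, 10, 66, 206, 206, 201, 171, 179]
193 [206, 204, 175, 54, 9, 11, 13, 14, 13, 16, 14, 7, 64, 203, 207, 195, 152, 194]
194 [205, 207, 181, 58, 4, 11, 10, 11, 13, 15, 13, 5, 44, 177, 203, 169, 178, 198]
195 [204, 209, 205, 77, 8, 10, 13, 11, 13, 12, 10, 8, 45, 171, 201, 155, 196, 200]
196 [204, 207, 206, 89, 11, 11, 10, 13, 16, 12, 11, 9, 53, 176, 170, 184, 203, 204]
197 [204, 205, 206, 131, 34, 13, 10, 12, 13, 13, 10, 13, 86, 196, 158, 199, 203, 203]
```

Request:
send_rows:
  plan:
    - [0,0,0,1,0]
    - [0,0,0,2,0]
    - [0,0,0,3,0]
    - [0,0,0,4,0]
    - [0,0,0,5,0]
    - [0,0,0,6,0]
    - [0,0,0,6,0]
    - [0,0,0,6,0]
    - [0,0,0,6,0]
    - [0,0,0,6,0]

```text
time_s: 8.65
tcp_pos: [547.0, 365.0, 249.9]
tcp_rot: [[-0.941, 0.337, 0.0], [0.337, 0.941, 0.0], [-0.0, 0.0, -1.0]]
wrist_force: [-0.4, -0.3, 0.4]
finger_gap: 0.1
gripper_force: 0.0
```

```bash
python3 gap.py|sed -n 9,20p
```

```text
186 [45, 94, 36, 20, 20, 21, 21, 20, 20, 16, 18, 16, 16, 49, 172, 205, 204, 205]
187 [22, 35, 19, 18, 19, 21, 22, 21, 22, 18, 18, 15, 14, 50, 174, 205, 204, 204]
188 [68, 62, 26, 16, 20, 21, 23, 20, 22, 18, 17, 14, 13, 55, 179, 205, 204, 202]
189 [190, 160, 57, 19, 18, 22, 20, 19, 20, 22, 15, 16, 24, 107, 201, 208, 204, 197]
190 [200, 200, 110, 30, 17, 22, 22, 19, 20, 19, 18, 12, 50, 178, 204, 204, 204, 170]
191 [203, 206, 170, 54, 17, 19, 21, 24, 21, 20, 16, 11, 66, 203, 204, 202, 200, 154]
192 [204, 204, 174, 53, 9, 15, 17, 21, 20, 21, 14, 8, 67, 206, 207, 200, 171, 178]
193 [204, 204, 174, 52, 8, 12, 12, 11, 16, 17, 10, 5, 63, 202, 207, 196, 152, 195]
194 [204, 206, 181, 58, 10, 9, 13, 12, 12, 12, 14, 7, 45, 176, 204, 169, 177, 199]
195 [204, 209, 204, 76, 6, 11, 13, 12, 15, 12, 13, 8, 44, 172, 199, 156, 196, 200]
196 [204, 207, 206, 89, 14, 8, 12, 11, 17, 13, 12, 8, 53, 176, 171, 184, 203, 204]
197 [203, 204, 207, 132, 35, 10, 9, 12, 13, 14, 11, 14, 86, 197, 159, 201, 203, 202]
```

Request:
send_rows:
  plan:
    - [0,0,0,1.5,0]
    - [0,0,0,3,0]
    - [0,0,0,4.5,0]
    - [0,0,0,6,0]
    - [0,0,0,7.5,0]
    - [0,0,0,9,0]
    - [0,0,0,9,0]
    - [0,0,0,9,0]
    - [0,0,0,9,0]
    - [0,0,0,9,0]

```text
time_s: 9.95
tcp_pos: [547.1, 365.1, 241.7]
tcp_rot: [[-0.941, 0.337, 0.001], [0.337, 0.941, 0.0], [-0.0, 0.001, -1.0]]
wrist_force: [-1.6, -1.1, 5.3]
finger_gap: 0.5
gripper_force: 2.6
```

```bash
python3 gap.py|sed -n 9,20p;  python3 - <<'E'
from h import *
f=grab_frame('top')['color'].astype(int).sum(2)//3
for r in range(196,225): print(r,f[r,248:276].tolist())
E
```

```text
186 [52, 63, 29, 20, 21, 19, 21, 20, 17, 19, 18, 18, 14, 34, 131, 203, 204, 206]
187 [36, 96, 37, 19, 21, 19, 22, 18, 19, 18, 17, 16, 14, 32, 129, 205, 204, 204]
188 [72, 99, 36, 15, 23, 18, 21, 22, 18, 15, 18, 19, 14, 33, 135, 205, 204, 202]
189 [189, 126, 40, 19, 20, 20, 22, 22, 20, 18, 13, 16, 13, 47, 172, 206, 205, 196]
190 [201, 167, 53, 19, 18, 21, 20, 21, 20, 18, 17, 13, 13, 55, 176, 205, 204, 167]
191 [203, 177, 59, 17, 18, 22, 19, 22, 19, 18, 13, 13, 26, 106, 199, 205, 201, 154]
192 [205, 203, 86, 19, 19, 21, 21, 18, 20, 20, 18, 12, 52, 180, 206, 201, 170, 179]
193 [208, 204, 135, 39, 16, 19, 23, 21, 20, 18, 18, 11, 66, 200, 209, 196, 151, 193]
194 [206, 208, 179, 56, 12, 16, 22, 21, 20, 20, 16, 10, 45, 178, 203, 169, 178, 198]
195 [204, 208, 205, 77, 8, 10, 13, 18, 18, 20, 16, 7, 45, 173, 200, 156, 195, 201]
196 [203, 208, 207, 81, 9, 11, 9, 13, 13, 12, 8, 8, 45, 169, 169, 184, 202, 203]
197 [204, 205, 206, 77, 9, 13, 12, 13, 13, 15, 14, 9, 45, 159, 150, 201, 205, 202]
196 [34, 32, 31, 31, 31, 30, 28, 30, 30, 23, 25, 25, 25, 24, 27, 27, 24, 29, 33, 38, 39, 38, 39, 39, 36, 3
[... 2788 characters left out ...]
45, 41, 51, 82, 120, 147, 159, 163, 162]
220 [146, 149, 145, 139, 132, 127, 121, 115, 102, 80, 58, 47, 49, 54, 53, 55, 54, 51, 52, 46, 43, 48, 78, 118, 147, 159, 166, 168]
221 [153, 155, 153, 150, 146, 145, 145, 141, 130, 105, 73, 53, 53, 58, 59, 61, 59, 58, 55, 49, 45, 46, 72, 112, 141, 158, 166, 167]
222 [161, 165, 164, 162, 161, 165, 166, 164, 154, 130, 91, 58, 51, 60, 60, 59, 61, 59, 56, 49, 42, 45, 66, 102, 135, 155, 166, 168]
223 [169, 170, 169, 170, 170, 172, 174, 172, 163, 142, 106, 67, 52, 57, 61, 59, 61, 61, 57, 49, 44, 44, 65, 98, 133, 155, 166, 168]
224 [172, 170, 171, 170, 171, 171, 169, 166, 161, 148, 117, 76, 57, 57, 61, 61, 62, 62, 58, 52, 44, 44, 64, 101, 136, 159, 167, 169]
```

Contact: 5.3 N, with the knob starting to slide at a TCP z of about 244. I'll push the head down 32 mm, then read the dial.

Request:
send_rows:
  plan:
    - [0,0,0,4,0]
    - [0,0,0,8,0]
    - [0,0,0,12,0]
    - [0,0,0,16,0]
    - [0,0,0,20,0]
    - [0,0,0,24,0]
    - [0,0,0,28,0]
    - [0,0,0,31,0]
    - [0,0,0,32,0]
    - [0,0,0,32,0]

```text
time_s: 11.3
tcp_pos: [547.1, 365.1, 209.9]
tcp_rot: [[-0.941, 0.337, 0.001], [0.337, 0.941, 0.0], [-0.0, 0.001, -1.0]]
wrist_force: [-2.2, -1.6, 7.4]
finger_gap: 0.2
gripper_force: 3.2
```

Request:
send_rows:
  plan:
    - [0,0,0,-30,0]
    - [0,0,0,-80,0]
    - [0,20,-5,-121,0]
    - [0.5,70,-18,-121,-0.1]
    - [1,120,-30,-121,-0.2]
    - [1,170,-43,-121,-0.225]
    - [1,192,-48,-121,-0.225]
    - [1,192,-48,-121,-0.225]
    - [1,192,-48,-121,-0.225]
    - [1,192,-48,-121,-0.225]

```text
time_s: 12.55
tcp_pos: [352.0, 384.0, 329.5]
tcp_rot: [[-0.993, 0.121, 0.001], [0.121, 0.993, -0.0], [-0.001, -0.0, -1.0]]
wrist_force: [-0.0, 0.3, -0.3]
finger_gap: 68.2
gripper_force: 0.0
```

Run:
```python
from h import *
import cv2
o=readout.get_obs();f=grab_frame('wrist');P=wristpose(f,o);np.savez('w2.npz',P=P,**f)
q=(472.66,370.04,-.119)
for p in [(-12,0,192),(0,-135,85),(0,0,115)]: print(proj(f,st(*q,p),P))
c=f['color'][:,:,::-1]
cv2.imwrite('pics/w2.png',cv2.resize(c[120:390,110:470],None,fx=2.22,fy=2.22,interpolation=cv2.INTER_CUBIC))
```

```text
[277.05139014 298.04578422]
[172.13004551 265.44197739]
[276.69069131 275.24326311]
```

View pics/w2.png

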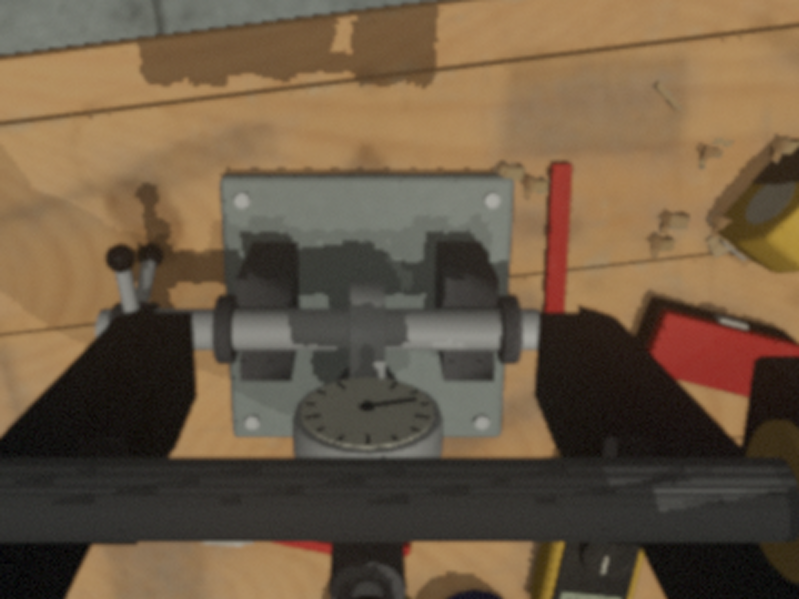

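Run:
```python
from h import *
f=dict(np.load('w2.npz'));P=f['P'];q=(472.66,370.04,-.119)
t=np.radians(np.arange(0,360,2))
def rows(cx,cz,r,y):
    a=np.array([proj(f,st(*q,(cx+r*np.sin(k),y,cz+r*np.cos(k))),P) for k in t]);v=(a[:,1]-120)*2.22;return v.min().round(),v.max().round()
print('shaft',rows(0,85,12,40))
for d in range(-180,180,20):
    a=np.radians(d);print(d,rows(5*np.sin(a),85+5*np.cos(a),30,10),'top',85+5*np.cos(a)+np.sqrt(900-25*np.sin(a)**2))
print((np.array([proj(f,st(*q,p),P) for p in [(0,-10,115),(0,10,115),(0,-135,85)]])-(110,120))*2.22)
c=f['color'].astype(int).sum(2)//3
print(c[240:295:1,272-0:274].mean(1).round().tolist())
```

```text
shaft (np.float64(301.0), np.float64(343.0))
-180 (np.float64(267.0), np.float64(371.0)) top 110.0
-160 (np.float64(265.0), np.float64(368.0)) top 110.25275649626349
-140 (np.float64(263.0), np.float64(366.0)) top 110.99712433452312
-120 (np.float64(262.0), np.float64(366.0)) top 112.18585521759479
-100 (np.float64(262.0), np.float64(366.0)) top 113.72489754340617
-80 (np.float64(263.0), np.float64(368.0)) top 115.46137932007548
-60 (np.float64(265.0), np.float64(370.0)) top 117.18585521759479
-40 (np.float64(267.0), np.float64(373.0)) top 118.6575687657129
-20 (np.float64(270.0), np.float64(376.0)) top 119.64968270412257
0 (np.float64(273.0), np.float64(379.0)) top 120.0
20 (np.float64(276.0), np.float64(381.0)) top 119.64968270412257
40 (np.float64(278.0), np.float64(383.0)) top 118.6575687657129
60 (np.float64(279.0), np.float64(384.0)) top 117.18585521759479
80 (np.float64(279.0), np.float64(383.0)) top 115.46137932007548
100 (np.float64(278.0), np.float64(382.0)) top 113.72489754340617
120 (np.float64(276.0), np.float64(379.0)) top 112.18585521759479
140 (np.float64(273.0), np.float64(376.0)) top 110.99712433452312
160 (np.float64(270.0), np.float64(373.0)) top 110.25275649626349
[[351.73514399 344.70373767]
 [388.37375975 344.57634278]
 [137.92870104 322.8811898 ]]
[57.0, 56.0, 54.0, 56.0, 58.0, 58.0, 58.0, 58.0, 64.0, 69.0, 74.0, 78.0, 84.0, 88.0, 93.0, 95.0, 90.0, 80.0, 72.0, 72.0, 72.0, 72.0, 74.0, 75.0, 76.0, 76.0, 78.0, 78.0, 80.0, 82.0, 82.0, 84.0, 82.0, 82.0, 80.0, 75.0, 70.0, 66.0, 64.0, 64.0, 63.0, 65.0, 66.0, 64.0, 62.0, 61.0, 62.0, 62.0, 60.0, 63.0, 69.0, 73.0, 74.0, 75.0, 74.0]
```

The dial pointer reads about 4.6 mm (centre (368,406), tip (418,400)). The disc's silhouette (top edge at row 284) puts the high point on the +x side. I'll push 8 mm more.

Request:
send_rows:
  plan:
    - [0,-50,1,0,0]
    - [0,-100,2,0,0]
    - [0,-150,4,0,0]
    - [0,-196,5,0,0]
    - [0,-196,5,0,0]
    - [0,-196,5,30,0]
    - [0,-196,5,60,0]
    - [0,-196,5,85,0]
    - [0,-196,5,100,0]
    - [0,-196,5,110,0]

```text
time_s: 13.85
tcp_pos: [545.0, 366.4, 219.4]
tcp_rot: [[-0.993, 0.118, -0.0], [0.118, 0.993, 0.0], [0.0, 0.0, -1.0]]
wrist_force: [0.2, 0.4, 0.2]
finger_gap: 0.9
gripper_force: 0.0
```

```bash
python3 -c "
from h import *
o=readout.get_obs();print(o['tcp_pos'],o['wrist_force'],o['finger_gap'])"
```

```text
[545.03566276 366.43724314 219.37552585] [0.2346706  0.42378694 0.16708653] 0.8906281000861912
```

Request:
send_rows:
  plan:
    - [0,0,0,3,0]
    - [0,0,0,6,0]
    - [0,0,0,8,0]
    - [0,0,0,10,0]
    - [0,0,0,12,0]
    - [0,0,0,14,0]
    - [0,0,0,16,0]
    - [0,0,0,18,0]
    - [0,0,0,19,0]
    - [0,0,0,19,0]

```text
time_s: 15.1
tcp_pos: [545.5, 366.5, 202.4]
tcp_rot: [[-0.993, 0.119, 0.001], [0.119, 0.993, 0.001], [-0.001, 0.001, -1.0]]
wrist_force: [-2.6, -1.5, 7.1]
finger_gap: 0.4
gripper_force: 3.7
```

Run:
```python
from h import *
f=dict(np.load('w2.npz'));P=f['P'];q=(472.66+3,370.04,-.119)
S=grab_frame('side')
sobs=np.array([(276,117),(334,169),(307,216)])/4+(243,180); wobs=np.array([(120,257),(150,253)])/2.22+(110,120)
for off in (0,4):
  q=(472.66+off,370.04,-.119)
  for ys in (-135,-140):
   best=[]
   for k in range(0,72,1):
    pts=[st(*q,(52*np.sin(a),ys,85+52*np.cos(a))) for a in np.radians(k+72*np.arange(5))]
    s=np.array([proj(S,p) for p in pts]);w=np.array([proj(f,p,P) for p in pts])
    es=[np.min(np.linalg.norm(s-u,axis=1)) for u in sobs];ew=[np.min(np.linalg.norm(w-u,axis=1)) for u in wobs]
    best.append((sum(es)+sum(ew),k,np.round(es,1).tolist(),np.round(ew,1).tolist()))
   print(off,ys,sorted(best)[:2])
o=readout.get_obs();print(o['qpos'])
c=np.cos(-.119);s=np.sin(-.119)
for p in [(0,-135,0),(20,-135,0),(-60,-135,0)]:print(p,st(476,371,-.119,p))
```

```text
0 -135 [(np.float64(6.234332947160203), 0, [0.6, 0.6, 0.5], [2.7, 1.8]), (np.float64(6.247500552394816), 71, [0.4, 0.4, 0.7], [3.2, 1.6])]
0 -140 [(np.float64(10.426495015711737), 69, [1.6, 0.8, 1.3], [4.5, 2.2]), (np.float64(10.511956551049085), 70, [1.5, 1.0, 1.3], [4.3, 2.4])]
4 -135 [(np.float64(9.20240052515053), 1, [2.1, 2.0, 1.5], [1.9, 1.7]), (np.float64(9.212040569981303), 0, [1.8, 1.8, 1.7], [1.8, 2.0])]
4 -140 [(np.float64(9.956467502514188), 69, [1.5, 1.4, 2.3], [1.9, 2.9]), (np.float64(10.046430348938143), 70, [1.6, 1.6, 2.2], [2.0, 2.7])]
[-0.56410885  0.72957244 -0.18653881  1.45694116  0.15087275  0.9676561
  0.66213598]
(0, -135, 0) [459.97288924 236.95474003   0.        ]
(20, -135, 0) [479.83144627 234.58035325   0.        ]
(-60, -135, 0) [400.39721814 244.07790037   0.        ]
```

Request:
send_rows:
  plan:
    - [0,0,0,-40,0]
    - [0,0,0,-90,0.1]
    - [0,5,-20,-130,0.28]
    - [0,10,-50,-130,0.46]
    - [0,16,-80,-130,0.64]
    - [0,22,-110,-130,0.82]
    - [0,30,-130,-130,1.0]
    - [0,36,-140,-130,1.18]
    - [0,36,-140,-130,1.36]
    - [0,36,-140,-130,1.54]

```text
time_s: 16.4
tcp_pos: [492.9, 231.5, 331.1]
tcp_rot: [[0.094, 0.996, 0.0], [0.996, -0.094, 0.001], [0.001, 0.0, -1.0]]
wrist_force: [-0.1, 1.6, -0.2]
finger_gap: 0.5
gripper_force: 0.0
```

Run:
```python
from h import *
import cv2
o=readout.get_obs();print(o['tcp_pos'],o['tcp_rot'].round(3),o['qpos'].round(2))
f=grab_frame('wrist');P=wristpose(f,o);np.savez('w3.npz',P=P,**f)
c=f['color'].astype(int)
for n,p in dict(star=(0,-135,85),ball=(0,-135,137),ball2=(49.5,-135,101),ball3=(-49.5,-135,101)).items(): print(n,proj(f,st(474,370,-.119,p),P))
```

```text
[492.86729769 231.46925335 331.12383964] [[ 0.094  0.996  0.   ]
 [ 0.996 -0.094  0.001]
 [ 0.001  0.    -1.   ]] [-0.66  0.44  0.22  1.63 -0.1   1.08 -0.51]
star [243.44885669 170.61149024]
ball [239.49192845 178.40342541]
ball2 [285.03331337 173.7918887 ]
ball3 [199.55562621 171.8283348 ]
```

Run:
```python
import numpy as np,cv2
f=np.load('w3.npz');g=cv2.cvtColor(f['color'],cv2.COLOR_RGB2GRAY)
x0,x1,y0,y1=170,320,130,225
n,l,s,c=cv2.connectedComponentsWithStats((g[y0:y1,x0:x1]<48).astype(np.uint8))
for i in range(1,n):
    if s[i,4]>15: print((c[i]+(x0,y0)).round(1),s[i])
```

```text
[222.3 164.5] [50 32  7  6 17]
[201.4 173.8] [27 39 10 11 63]
[286.5 176.1] [112  41  11  11  72]
[241.2 179.8] [ 64  44  15  13 132]
```

Ball positions match the prediction within 2 px (top ball at (241,180)). I'll descend on the +x side of the top arm.

Request:
send_rows:
  plan:
    - [0,0,0,50,0.025]
    - [0,0,0,100,0.025]
    - [0,0,0,150,0.025]
    - [0,0,0,185,0.025]
    - [0,0,0,205,0.025]
    - [0,0,0,215,0.025]
    - [0,0,0,223,0.025]
    - [0,0,0,231,0.025]
    - [0,0,0,238,0.025]
    - [0,0,0,242,0.025]

```text
time_s: 17.7
tcp_pos: [493.0, 231.6, 88.6]
tcp_rot: [[0.113, 0.994, 0.0], [0.994, -0.113, 0.0], [0.0, 0.0, -1.0]]
wrist_force: [-0.3, 0.3, 0.3]
finger_gap: 0.6
gripper_force: 0.0
```

Run:
```python
from h import *
import cv2
o=readout.get_obs();print(o['tcp_pos'],o['wrist_force'])
f=grab_frame('side');g=grab_frame('wrist');P=wristpose(g,o)
a=cv2.resize(f['color'][170:260,270:350,::-1],None,fx=5,fy=5,interpolation=cv2.INTER_CUBIC)
b=cv2.resize(g['color'][150:330,180:370,::-1],None,fx=2.1,fy=2.1,interpolation=cv2.INTER_CUBIC)
c=np.zeros((450,800,3),np.uint8);c[:,:400]=a;c[:b.shape[0],401:401+b.shape[1]]=b[:450]
cv2.imwrite('pics/s9.png',c)
for p in [(0,-135,85),(0,-135,137),(49.5,-135,101),(-49.5,-135,101)]: print((proj(f,st(474,370,-.119,p))-(270,170))*5,(proj(g,st(474,370,-.119,p),P)-(180,150))*2.1)
```

```text
[492.99656853 231.60057079  88.62920943] [-0.27479869  0.25929831  0.29797807]
[202.48248703 255.87397468] [ 58.80040939 191.99417151]
[205.75626206 193.4691447 ] [ 13.10512636 282.67778574]
[129.93846551 215.72853356] [249.30855529 215.49795502]
[278.5053349  258.69327271] [-154.80971926  213.91845561]
```

View pics/s9.png

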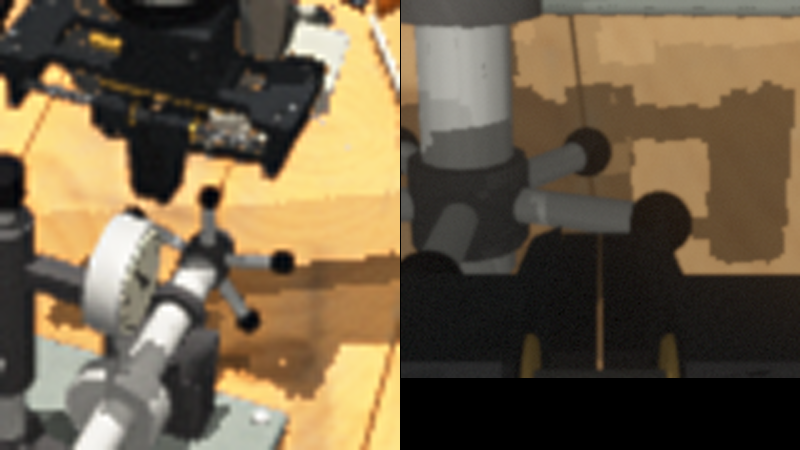

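Fingertips are at (155,197), with the top ball at (210,195) to their right in the image (-x), and they clear the neighbouring ball. Now a gentle push toward -x.

Request:
send_rows:
  plan:
    - [0,0,-3,2,0]
    - [0,0,-6,4,0]
    - [0,0,-10,5,0]
    - [0,0,-14,5,0]
    - [0,0,-18,5,0]
    - [0,0,-22,5,0]
    - [0,0,-26,5,0]
    - [0,0,-29,5,0]
    - [0,0,-31,5,0]
    - [0,0,-32,5,0]

```text
time_s: 19.05
tcp_pos: [461.1, 235.2, 83.7]
tcp_rot: [[0.113, 0.994, 0.0], [0.994, -0.113, 0.0], [0.0, 0.0, -1.0]]
wrist_force: [2.2, -0.1, -2.0]
finger_gap: 0.6
gripper_force: 1.3
```

```bash
cat > balls.py <<'E'
from h import *
import cv2
o=readout.get_obs();print(o['tcp_pos'].round(1),o['wrist_force'].round(1),o['moment'].round(2))
f=grab_frame('side');g=cv2.cvtColor(f['color'],cv2.COLOR_RGB2GRAY)
x0,x1,y0,y1=295,345,195,250
n,l,s,c=cv2.connectedComponentsWithStats((g[y0:y1,x0:x1]<45).astype(np.uint8))
B=[c[i]+(x0,y0) for i in range(1,n) if 6<s[i,4]<40 and s[i,2]<8 and s[i,3]<8]
print([b.round(1).tolist()+[] for b in B])
r=[]
for k in range(72):
    w=np.array([proj(f,st(474,370,-.119,(52*np.sin(a),-136,85+52*np.cos(a)))) for a in np.radians(-k+72*np.arange(5))])
    r.append((np.sum([min(3,np.min(np.linalg.norm(w-b-(0,0),axis=1))) for b in B]).round(1),k))
print(sorted(r)[:4])
E
python3 balls.py
```

```text
[461.1 235.2  83.7] [ 2.2 -0.1 -2. ] [-0.09 -0.53 -0.04]
[[326.8, 195.6], [299.1, 210.1], [326.5, 226.7], [314.3, 234.6]]
[(np.float64(5.1), 21), (np.float64(5.2), 20), (np.float64(5.2), 22), (np.float64(5.4), 23)]
```

Request:
send_rows:
  plan:
    - [0,0,-4,0,0]
    - [0,0,-8,0,0]
    - [0,0,-12,1,0]
    - [0,0,-16,2,0]
    - [0,0,-19,4,0]
    - [0,0,-22,6,0]
    - [0,0,-24,8,0]
    - [0,0,-26,10,0]
    - [0,0,-28,12,0]
    - [0,0,-29,13,0]

```text
time_s: 20.35
tcp_pos: [432.2, 238.2, 70.7]
tcp_rot: [[0.113, 0.994, -0.0], [0.994, -0.113, -0.0], [-0.0, -0.0, -1.0]]
wrist_force: [4.8, -1.9, 1.4]
finger_gap: 0.7
gripper_force: 2.2
```

```bash
python3 balls.py
```

```text
[432.2 238.2  70.7] [ 4.8 -1.9  1.4] [-0.22 -0.86  0.03]
[[322.8, 232.5]]
[(np.float64(0.8), 54), (np.float64(0.8), 55), (np.float64(0.8), 56), (np.float64(0.8), 57)]
```

Request:
send_rows:
  plan:
    - [0,0,4,-10,0]
    - [0,0,4,-60,0]
    - [0,0,4,-115,0]
    - [0,0,0,-170,-0.15]
    - [0,10,-20,-220,-0.33]
    - [0,50,-50,-255,-0.51]
    - [0,90,-75,-259,-0.69]
    - [0.5,120,-90,-259,-0.87]
    - [1,136,-96,-259,-1.05]
    - [1,136,-96,-259,-1.23]

```text
time_s: 21.65
tcp_pos: [349.5, 384.7, 329.5]
tcp_rot: [[-0.903, 0.429, -0.003], [0.429, 0.903, -0.003], [0.002, -0.004, -1.0]]
wrist_force: [-0.2, -0.8, -0.6]
finger_gap: 28.7
gripper_force: 0.0
```

Request:
send_rows:
  plan:
    - [1,0,0,0,-0.17]
    - [1,0,0,0,-0.34]
    - [1,0,0,0,-0.34]
    - [1,0,0,0,-0.34]
    - [1,0,0,0,-0.34]
    - [1,0,0,0,-0.34]
    - [1,0,0,0,-0.34]
    - [1,0,0,0,-0.34]
    - [1,0,0,0,-0.34]
    - [1,0,0,0,-0.34]

```text
time_s: 22.9
tcp_pos: [352.3, 384.3, 329.8]
tcp_rot: [[-0.994, 0.114, -0.0], [0.114, 0.994, 0.0], [0.0, -0.0, -1.0]]
wrist_force: [0.1, 0.6, 0.7]
finger_gap: 88.1
gripper_force: 0.0
```

```bash
cat > dial.py <<'E'
import sys,cv2
from h import *
from scipy.optimize import minimize
def read(f,P,h,lab):
    # rectify dial face plane (stand x=-11), as seen from the front; u right = -y, v down = -z
    q=(474+XO,370,-.119)
    def warp(cy,cz):
        src=np.float32([[0,0],[200,0],[200,200],[0,200]]);
        dst=np.float32([proj(f,st(*q,(-11,cy+35-.35*a,cz+35-.35*b)),P) for a,b in src])
        return cv2.warpPerspective(cv2.cvtColor(f['color'],cv2.COLOR_RGB2GRAY),cv2.getPerspectiveTransform(src,dst),(200,200),flags=cv2.INTER_CUBIC|cv2.WARP_INVERSE_MAP)
    return warp(0,h)
XO=0
E
python3 - <<'E'
from dial import *
o=readout.get_obs();print(o['tcp_pos'],o['finger_gap'])
f=grab_frame('wrist');P=wristpose(f,o);np.savez('w4.npz',P=P,**f)
f2=dict(np.load('w2.npz'))
a=read(f2,f2['P'],190,0);b=read(f,P,183,0)
c=f['color'][190:340,170:400,::-1]
im=np.zeros((600,800,3),np.uint8)
im[:400,:400]=cv2.resize(a,(400,400))[...,None];im[:400,400:]=cv2.resize(b,(400,400))[...,None]
im[400:,:300]=cv2.resize(f2['color'][190:340,170:400,::-1],(300,200));im[400:,300:600]=cv2.resize(c,(300,200))
s=grab_frame('side')['color'][190:260,285:355,::-1];im[400:,600:]=cv2.resize(s,(200,200))
cv2.imwrite('pics/d10.png',im)
E
```

```text
[352.27970469 384.31427353 329.79646905] 88.12166310304713
```

View pics/d10.png

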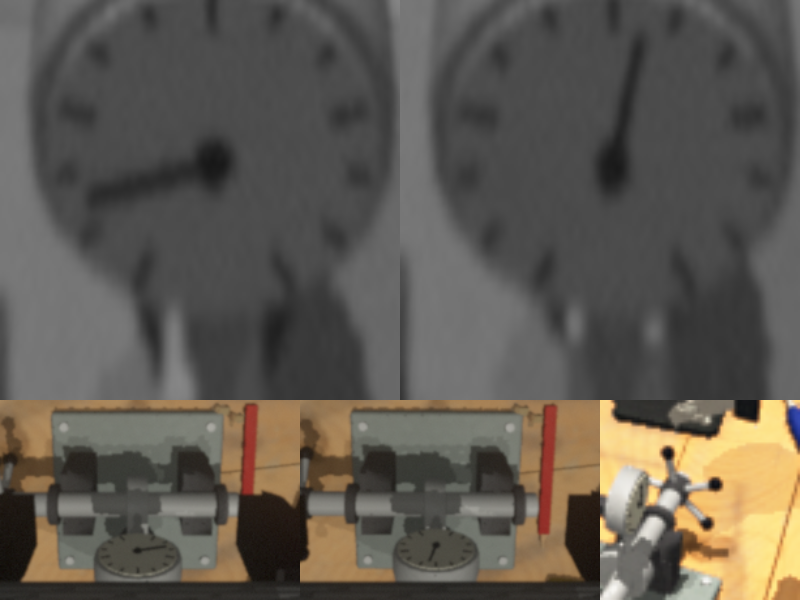

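Dial: 3.8 mm in the old view (left) and 16.3 mm now (right), pointer just past straight up. Next I'll get the star angle by code.

```bash
sed -i 's/1,n) if 6<s/1,n) if 8<s/' balls.py; python3 balls.py
python3 - <<'E'
from h import *
from scipy.optimize import brentq
T=lambda d:85+5*np.cos(np.radians(d))+np.sqrt(900-25*np.sin(np.radians(d))**2)
for dth in (52,56,60,64):
  for rise in (4.4,4.8,5.2):
    g=np.arange(63,180,.5);r=np.array([T(x-dth)-T(x)-rise for x in g]);i=np.where(r[:-1]*r[1:]<=0)[0];print(dth,rise,g[i]-dth,r.max().round(2))
E
```

```text
[352.3 384.3 329.8] [ 0.2 -0.6  1. ] [ 0.05 -0.01  0.01]
[[336.6, 195.3], [308.3, 208.4], [325.0, 219.0]]
[(np.float64(3.8), 61), (np.float64(3.8), 62), (np.float64(4.1), 60), (np.float64(4.1), 63)]
52 4.4 [48.5 62. ] 0.03
52 4.8 [] -0.37
52 5.2 [] -0.77
56 4.4 [32.5 75.5] 0.35
56 4.8 [] -0.05
56 5.2 [] -0.45
60 4.4 [24.  81.5] 0.65
60 4.8 [34.5 69.5] 0.25
60 5.2 [] -0.15
64 4.4 [17. 85.] 0.95
64 4.8 [25. 76.] 0.55
64 5.2 [36.5 63.5] 0.15
```

Request:
send_rows:
  plan:
    - [0,-20,-20,0,0.17]
    - [0,-50,-45,0,0.35]
    - [0,-85,-75,0,0.53]
    - [0,-120,-100,0,0.71]
    - [0,-150,-125,0,0.89]
    - [0,-164,-136,0,1.07]
    - [0,-164,-136,0,1.25]
    - [0,-164,-136,0,1.43]
    - [0,-164,-136,40,1.57]
    - [0,-164,-136,80,1.57]

```text
time_s: 24.3
tcp_pos: [500.2, 231.1, 249.3]
tcp_rot: [[0.113, 0.994, 0.002], [0.994, -0.113, 0.001], [0.001, 0.002, -1.0]]
wrist_force: [-0.1, 0.0, -0.4]
finger_gap: 0.3
gripper_force: 0.0
```

```bash
cat > star.py <<'E'
from h import *
import cv2
from scipy.optimize import least_squares
# ball image positions at start (read by eye) give the offset and the reference angle
S=grab_frame('side')
def pr(k,d): return np.array([proj(S,st(474,370,-.119,(52*np.sin(a),-136,85+52*np.cos(a))))+d for a in np.radians(-k+72*np.arange(5))])
ini=np.array([(312,209.2),(326.5,222.2),(319.8,234)])
r0=least_squares(lambda p:(pr(p[0],p[1:])[[0,4,3]]-ini).ravel(),[0,0,0]);print('start',r0.x.round(2),r0.cost.round(2))
now=np.array([(308.4,208.3),(325.4,219.2),(321.8,232.7)])
# at turn ~61 arms 1,0,4 are at +11,-61,-133
r1=least_squares(lambda p:(pr(p[0],r0.x[1:])[[1,0,4]]-now).ravel(),[61]);print('now',r1.x.round(2),r1.cost.round(2))
o=readout.get_obs();print(o['tcp_pos'],o['tcp_rot'][:2,0],o['finger_gap'])
f=grab_frame('wrist');P=wristpose(f,o);g=cv2.cvtColor(f['color'],cv2.COLOR_RGB2GRAY)
n,l,s,c=cv2.connectedComponentsWithStats((g[110:230,150:330]<48).astype(np.uint8))
for i in range(1,n):
    if s[i,4]>40: print((c[i]+(150,110)).round(1),s[i])
for a in (11,83,-61): print(a,proj(f,st(474,370,-.119,(52*np.sin(np.radians(a)),-136,85+52*np.cos(np.radians(a)))),P))
E
python3 star.py
```

```text
start [0.01 0.72 0.69] 0.0
now [59.63] 0.28
[496.39061334 229.54023762 244.09031257] [0.11205234 0.99368935] 0.4467950461483097
[262.1 175.7] [106  61  11  11  55]
[200.8 177.6] [47 63 12 11 66]
[289.3 187.4] [133  71  14  14 150]
[182.7 191.1] [ 25  74  16  15 188]
[242.5 196.5] [ 83  74  19  23 294]
11 [238.44096624 196.44981156]
83 [286.9626441  185.76939147]
-61 [180.07565045 189.38333065]
```

Request:
send_rows:
  plan:
    - [0,0,0,30,0]
    - [0,0,0,70,0]
    - [0,0,0,105,0]
    - [0,0,0,125,0]
    - [0,0,0,138,0]
    - [0,0,0,148,0]
    - [0,0,0,155,0]
    - [0,0,0,160,0]
    - [0,0,0,164,0]
    - [0,0,0,164,0]

```text
time_s: 25.65
tcp_pos: [499.7, 230.6, 85.7]
tcp_rot: [[0.113, 0.994, -0.0], [0.994, -0.113, 0.0], [-0.0, -0.0, -1.0]]
wrist_force: [0.8, 0.2, -0.5]
finger_gap: 0.1
gripper_force: 0.0
```

Request:
send_rows:
  plan:
    - [0,0,-4,0,0]
    - [0,0,-8,0,0]
    - [0,0,-12,0,0]
    - [0,0,-16,0,0]
    - [0,0,-20,0,0]
    - [0,0,-24,0,0]
    - [0,0,-28,0,0]
    - [0,0,-32,0,0]
    - [0,0,-36,0,0]
    - [0,0,-38,0,0]

```text
time_s: 26.9
tcp_pos: [461.3, 235.1, 85.5]
tcp_rot: [[0.112, 0.994, -0.001], [0.994, -0.112, -0.0], [-0.0, -0.001, -1.0]]
wrist_force: [3.1, 0.9, -1.2]
finger_gap: 0.5
gripper_force: 1.6
```

```bash
sed 's/1<2//' balls.py >/dev/null; python3 balls.py
```

```text
[461.3 235.1  85.5] [ 3.1  0.9 -1.2] [ 0.05 -0.66  0.04]
[[299.3, 209.9], [326.8, 226.6], [314.6, 234.4]]
[(np.float64(2.2), 21), (np.float64(2.2), 22), (np.float64(2.3), 20), (np.float64(2.5), 19)]
```

Request:
send_rows:
  plan:
    - [0,0,4,-10,0]
    - [0,0,4,-60,0]
    - [0,0,4,-115,0]
    - [0,0,0,-170,-0.15]
    - [0,10,-30,-220,-0.33]
    - [0,50,-60,-244,-0.51]
    - [0,90,-90,-244,-0.69]
    - [0.5,120,-115,-244,-0.87]
    - [1,132,-126,-244,-1.05]
    - [1,132,-126,-244,-1.23]

```text
time_s: 28.2
tcp_pos: [349.4, 380.5, 329.9]
tcp_rot: [[-0.903, 0.43, -0.002], [0.43, 0.903, -0.002], [0.001, -0.003, -1.0]]
wrist_force: [0.1, -0.2, 1.0]
finger_gap: 28.3
gripper_force: 0.0
```

Request:
send_rows:
  plan:
    - [1,-1,5,0,-0.17]
    - [1,-1,5,0,-0.34]
    - [1,-1,5,0,-0.34]
    - [1,-1,5,0,-0.34]
    - [1,-1,5,0,-0.34]
    - [1,-1,5,0,-0.34]
    - [1,-1,5,0,-0.34]
    - [1,-1,5,0,-0.34]
    - [1,-1,5,0,-0.34]
    - [1,-1,5,0,-0.34]

```text
time_s: 29.45
tcp_pos: [354.8, 384.3, 329.8]
tcp_rot: [[-0.994, 0.114, -0.0], [0.114, 0.994, 0.0], [0.0, 0.0, -1.0]]
wrist_force: [-0.6, -0.3, -0.5]
finger_gap: 88.2
gripper_force: 0.0
```

```bash
cat > ptr.py <<'E'
from dial import *
def ptr(f,P,h,c0):
    a=read(f,P,h,0).astype(float)
    # hub: darkest blob near c0
    b=cv2.GaussianBlur(a,(0,0),4);x,y=c0;w=b[y-14:y+15,x-14:x+15];j=np.unravel_index(w.argmin(),w.shape);cy,cx=y-14+j[0],x-14+j[1]
    r=np.arange(14,50);A=np.radians(np.arange(-150,151,1))
    v=[cv2.remap(b*0+cv2.GaussianBlur(a,(0,0),1),np.float32([cx+r*np.sin(t)]),np.float32([cy-r*np.cos(t)]),cv2.INTER_LINEAR).mean() for t in A]
    v=np.array(v);i=v.argmin();k=slice(max(i-10,0),i+11);wt=np.clip(np.median(v)-v[k]-.3*(np.median(v)-v[i]),0,None)
    return (cx,cy),(np.degrees(A[k])*wt).sum()/wt.sum(),np.median(v)-v[i]
if __name__=='__main__':
    for n,h in (('w2',190),('w4',183)):
        f=dict(np.load(n+'.npz'));print(n,ptr(f,f['P'],h,(106,81)))
    o=readout.get_obs();print(o['tcp_pos'],o['finger_gap']);f=grab_frame('wrist');P=wristpose(f,o);np.savez(sys.argv[1],P=P,**f);print(ptr(f,P,183,(106,81)))
E
python3 ptr.py w5.npz; python3 balls.py
```

```text
w2 ((np.int64(106), np.int64(82)), np.float64(-105.11332162655468), np.float64(30.923340317049593))
w4 ((np.int64(106), np.int64(83)), np.float64(12.166956964499596), np.float64(33.510583596107566))
[354.80695848 384.30365369 329.81742515] 88.23127547118163
((np.int64(106), np.int64(82)), np.float64(40.25444973227342), np.float64(33.302004676368014))
[354.8 384.3 329.8] [ 0.1 -0.8 -0.4] [ 0.   -0.03  0.  ]
[[336.0, 195.3], [299.3, 209.9], [317.4, 211.5], [326.7, 226.7]]
[(np.float64(4.2), 23), (np.float64(4.4), 22), (np.float64(4.5), 24), (np.float64(4.9), 21)]
```

Run:
```python
import numpy as np
T=lambda d:85+5*np.cos(np.radians(d))+np.sqrt(900-25*np.sin(np.radians(d))**2)
th2=93
for p0 in range(80,150,4):
    print(p0,'left',p0-th2,'rise1 %.2f rise2 %.2f final %.2f'%(T(p0-59.6)-T(p0),T(p0-th2)-T(p0-59.6),19.33+T(0)-T(p0-th2)))
```

```text
80 left -13 rise1 4.17 rise2 0.22 final 19.48
84 left -9 rise1 4.37 rise2 0.45 final 19.40
88 left -5 rise1 4.55 rise2 0.67 final 19.35
92 left -1 rise1 4.70 rise2 0.90 final 19.33
96 left 3 rise1 4.82 rise2 1.11 final 19.34
100 left 7 rise1 4.91 rise2 1.32 final 19.37
104 left 11 rise1 4.97 rise2 1.53 final 19.44
108 left 15 rise1 5.01 rise2 1.72 final 19.53
112 left 19 rise1 5.02 rise2 1.90 final 19.65
116 left 23 rise1 5.01 rise2 2.06 final 19.79
120 left 27 rise1 4.97 rise2 2.22 final 19.96
124 left 31 rise1 4.90 rise2 2.36 final 20.15
128 left 35 rise1 4.82 rise2 2.48 final 20.37
132 left 39 rise1 4.71 rise2 2.59 final 20.61
136 left 43 rise1 4.58 rise2 2.68 final 20.87
140 left 47 rise1 4.43 rise2 2.76 final 21.14
144 left 51 rise1 4.26 rise2 2.82 final 21.44
148 left 55 rise1 4.08 rise2 2.87 final 21.74
```

The rise data puts the peak about 40–50° further on. The next stroke repeats the end point of stroke 1, about 39° more, and then I'll read again.

Request:
send_rows:
  plan:
    - [0,-15,-20,0,0.17]
    - [0,-40,-45,0,0.35]
    - [0,-70,-75,0,0.53]
    - [0,-95,-100,0,0.71]
    - [0,-115,-125,0,0.89]
    - [0,-127,-136,0,1.07]
    - [0,-127,-136,0,1.25]
    - [0,-127,-136,0,1.43]
    - [0,-127,-136,0,1.57]
    - [0,-127,-136,20,1.57]

```text
time_s: 30.8
tcp_pos: [466.6, 235.5, 310.7]
tcp_rot: [[0.114, 0.994, 0.003], [0.994, -0.114, 0.002], [0.002, 0.003, -1.0]]
wrist_force: [-0.3, -0.5, -0.6]
finger_gap: 0.6
gripper_force: 0.0
```

Request:
send_rows:
  plan:
    - [0,0,0,50,0]
    - [0,0,0,100,0]
    - [0,0,0,140,0]
    - [0,0,0,170,0]
    - [0,0,0,190,0]
    - [0,0,0,204,0]
    - [0,0,0,214,0]
    - [0,0,0,220,0]
    - [0,0,0,225,0]
    - [0,0,0,225,0]

```text
time_s: 32.05
tcp_pos: [465.6, 234.8, 84.8]
tcp_rot: [[0.113, 0.994, 0.0], [0.994, -0.113, 0.0], [0.0, 0.0, -1.0]]
wrist_force: [0.2, -0.0, -0.6]
finger_gap: 0.7
gripper_force: 0.0
```

Request:
send_rows:
  plan:
    - [0,0,-4,0,0]
    - [0,0,-8,0,0]
    - [0,0,-12,0,0]
    - [0,0,-16,1,0]
    - [0,0,-20,2,0]
    - [0,0,-24,4,0]
    - [0,0,-27,7,0]
    - [0,0,-30,10,0]
    - [0,0,-32,12,0]
    - [0,0,-33.5,14,0]

```text
time_s: 33.3
tcp_pos: [432.2, 238.3, 70.7]
tcp_rot: [[0.113, 0.994, 0.0], [0.994, -0.113, -0.0], [-0.0, 0.0, -1.0]]
wrist_force: [4.3, -0.2, 1.0]
finger_gap: 0.6
gripper_force: 2.1
```

Request:
send_rows:
  plan:
    - [0,0,4,-10,0]
    - [0,0,4,-60,0]
    - [0,0,4,-115,0]
    - [0,0,0,-170,-0.15]
    - [0,10,-20,-220,-0.33]
    - [0,50,-50,-255,-0.51]
    - [0,90,-75,-259,-0.69]
    - [0.5,120,-90,-259,-0.87]
    - [1,136,-96,-259,-1.05]
    - [1,136,-96,-259,-1.23]

```text
time_s: 34.55
tcp_pos: [349.4, 384.2, 329.3]
tcp_rot: [[-0.903, 0.43, -0.004], [0.43, 0.903, -0.004], [0.002, -0.005, -1.0]]
wrist_force: [0.1, -0.6, 0.1]
finger_gap: 28.3
gripper_force: 0.0
```

Request:
send_rows:
  plan:
    - [1,0,0,0,-0.17]
    - [1,0,0,0,-0.34]
    - [1,0,0,0,-0.34]
    - [1,0,0,0,-0.34]
    - [1,0,0,0,-0.34]
    - [1,0,0,0,-0.34]
    - [1,0,0,0,-0.34]
    - [1,0,0,0,-0.34]
    - [1,0,0,0,-0.34]
    - [1,0,0,0,-0.34]

```text
time_s: 35.8
tcp_pos: [352.2, 384.5, 329.8]
tcp_rot: [[-0.994, 0.114, 0.0], [0.114, 0.994, 0.0], [-0.0, 0.0, -1.0]]
wrist_force: [-0.4, -0.3, 0.6]
finger_gap: 88.1
gripper_force: 0.0
```

```bash
python3 ptr.py w6.npz; python3 balls.py
```

```text
w2 ((np.int64(106), np.int64(82)), np.float64(-105.11332162655468), np.float64(30.923340317049593))
w4 ((np.int64(106), np.int64(83)), np.float64(12.166956964499596), np.float64(33.510583596107566))
[352.21706349 384.52214805 329.83088454] 88.09191488138595
((np.int64(106), np.int64(83)), np.float64(56.01078828932811), np.float64(31.73537273385032))
[352.2 384.5 329.8] [-0.5  0.2 -0.1] [0.02 0.04 0.  ]
[[336.5, 195.4], [309.0, 208.2], [325.3, 219.1], [321.7, 232.9]]
[(np.float64(4.5), 63), (np.float64(4.6), 62), (np.float64(4.7), 64), (np.float64(4.9), 61)]
```

Run:
```python
from ptr import *
from scipy.signal import find_peaks
from scipy.optimize import least_squares
pr=[]
for n,h in (('w4',183),('w5',183),('w6',183)):
    f=dict(np.load(n+'.npz'));a=cv2.GaussianBlur(read(f,f['P'],h,0),(0,0),1).astype(float);(cx,cy),ang,_=ptr(f,f['P'],h,(106,81))
    A=np.radians(np.arange(-110,111,.5));V=[]
    for t in A:
        r=np.arange(62,76);ux,uy=np.sin(t),np.cos(t);V.append(cv2.remap(a,np.float32([cx+r*ux]),np.float32([cy-r*uy]),cv2.INTER_LINEAR).mean())
    V=np.array(V);p,_=find_peaks(-V,prominence=2,distance=20);tk=np.degrees(A[p]);print(n,ang.round(1),tk.round(1).tolist())
T=lambda d:85+5*np.cos(np.radians(d))+np.sqrt(900-25*np.sin(np.radians(d))**2)
th=np.array([0,59.6,93,131.6]);
for R in ([11.6,16.31,19.33,20.93],[11.6,16.31,19.2,20.8]):
    s=least_squares(lambda x:(T(x[0]-th)-x[1]-np.array(R))/np.array([.5,.12,.12,.12]),[130,98]);print(s.x,'left',s.x[0]-131.6,s.fun.round(1),np.degrees(0)+np.sqrt(np.diag(np.linalg.inv(s.jac.T@s.jac)))[0])
```

```text
w4 12.2 [-94.0, -69.0, -48.5, -24.0, 0.0, 12.0, 23.5, 47.5, 69.5, 93.5]
w5 40.3 [-94.5, -69.5, -47.5, -24.0, 0.0, 23.0, 39.0, 70.0, 95.0]
w6 56.0 [-93.5, -69.0, -47.5, -23.5, -0.5, 23.5, 54.0, 69.0, 95.0]
[140.36074781  98.979887  ] left 8.760747814187795 [ 0.8  0.9 -1.2  0.2] 2.219382260541749
[139.09820535  99.13781165] left 7.498205352712489 [ 0.6  0.5 -0.7  0.1] 2.162872503220442
```

Fit: the peak is about 8° further on. One last small push on the next arm.

Request:
send_rows:
  plan:
    - [0,-20,-20,0,0.17]
    - [0,-50,-45,0,0.35]
    - [0,-85,-75,0,0.53]
    - [0,-120,-100,0,0.71]
    - [0,-150,-125,0,0.89]
    - [0,-164,-136,0,1.07]
    - [0,-164,-136,0,1.25]
    - [0,-164,-136,0,1.43]
    - [0,-164,-136,0,1.57]
    - [0,-164,-136,20,1.57]

```text
time_s: 37.15
tcp_pos: [500.8, 231.4, 310.8]
tcp_rot: [[0.114, 0.994, 0.003], [0.994, -0.114, 0.002], [0.002, 0.003, -1.0]]
wrist_force: [0.6, -0.5, 0.1]
finger_gap: 0.1
gripper_force: 0.0
```

Request:
send_rows:
  plan:
    - [0,0,0,50,0]
    - [0,0,0,100,0]
    - [0,0,0,140,0]
    - [0,0,0,170,0]
    - [0,0,0,190,0]
    - [0,0,0,204,0]
    - [0,0,0,214,0]
    - [0,0,0,220,0]
    - [0,0,0,225,0]
    - [0,0,0,225,0]

```text
time_s: 38.4
tcp_pos: [499.7, 230.8, 84.8]
tcp_rot: [[0.113, 0.994, 0.0], [0.994, -0.113, 0.0], [0.0, 0.0, -1.0]]
wrist_force: [-0.2, 0.8, 0.5]
finger_gap: 0.2
gripper_force: 0.0
```

Request:
send_rows:
  plan:
    - [0,0,-2,0,0]
    - [0,0,-4,0,0]
    - [0,0,-6,0,0]
    - [0,0,-8,0,0]
    - [0,0,-10,0,0]
    - [0,0,-12,0,0]
    - [0,0,-14,0,0]
    - [0,0,-15,0,0]
    - [0,0,-16,0,0]
    - [0,0,-16,0,0]

```text
time_s: 39.65
tcp_pos: [483.9, 232.8, 84.9]
tcp_rot: [[0.113, 0.994, 0.0], [0.994, -0.113, 0.0], [0.0, 0.0, -1.0]]
wrist_force: [2.6, -0.8, 2.1]
finger_gap: 0.4
gripper_force: 1.8
```

```bash
python3 balls.py
```

```text
[483.9 232.8  84.9] [ 2.6 -0.8  2.1] [-0.11 -0.6   0.05]
[[325.8, 221.0], [320.7, 233.5]]
[(np.float64(1.3), 69), (np.float64(1.4), 68), (np.float64(1.4), 70), (np.float64(1.5), 67)]
```

Request:
send_rows:
  plan:
    - [0,0,5,0,0]
    - [0,0,5,-30,0]
    - [0,0,5,-85,0]
    - [0,0,0,-140,-0.15]
    - [0,10,-30,-195,-0.33]
    - [0,50,-70,-244,-0.51]
    - [0,90,-110,-244,-0.69]
    - [0.5,120,-140,-244,-0.87]
    - [1,134,-148,-244,-1.05]
    - [1,134,-148,-244,-1.23]

```text
time_s: 40.95
tcp_pos: [349.0, 383.2, 327.8]
tcp_rot: [[-0.903, 0.429, -0.004], [0.429, 0.903, -0.002], [0.002, -0.004, -1.0]]
wrist_force: [0.6, -0.1, -0.8]
finger_gap: 28.2
gripper_force: 0.0
```

Request:
send_rows:
  plan:
    - [1,0,0,0,-0.17]
    - [1,0,0,0,-0.34]
    - [1,0,0,0,-0.34]
    - [1,0,0,0,-0.34]
    - [1,0,0,0,-0.34]
    - [1,0,0,0,-0.34]
    - [1,0,0,0,-0.34]
    - [1,0,0,0,-0.34]
    - [1,0,0,0,-0.34]
    - [1,0,0,0,-0.34]

```text
time_s: 42.2
tcp_pos: [351.9, 382.4, 328.9]
tcp_rot: [[-0.994, 0.114, 0.0], [0.114, 0.994, 0.0], [-0.0, 0.0, -1.0]]
wrist_force: [-0.5, -0.0, -0.4]
finger_gap: 88.2
gripper_force: 0.0
```

```bash
python3 ptr.py w7.npz | tail -2; python3 balls.py
python3 - <<'E'
from h import *
from scipy.optimize import least_squares
T=lambda d:85+5*np.cos(np.radians(d))+np.sqrt(900-25*np.sin(np.radians(d))**2)
for e in (-3,0,3):
    th=np.array([0,59.6,93+e,131.6]);s=least_squares(lambda x:(T(x[0]-th)-x[1]-np.array([11.6,16.3,19.23,20.96]))/np.array([.5,.12,.12,.12]),[130,98]);print(e,s.x,T(s.x[0]-140)-s.x[1],s.fun.round(1))
E
```

```text
[351.86648317 382.41174244 328.85033931] 88.20217179137542
((np.int64(107), np.int64(82)), np.float64(56.72579501650668), np.float64(31.620399199104263))
[351.9 382.4 328.8] [0.6 0.2 0.4] [-0.01  0.03 -0.  ]
[[337.0, 195.3], [310.6, 208.5], [325.8, 220.8]]
[(np.float64(3.4), 70), (np.float64(3.5), 69), (np.float64(3.8), 71), (np.float64(3.9), 68)]
-3 [140.16288467  98.94615761] 21.05381881449989 [ 0.9  1.4 -1.8  0.2]
0 [141.33105846  98.94907478] 21.04935120443305 [ 0.8  0.5 -0.7  0.1]
3 [142.31385096  98.96112755] 21.034116598862752 [ 0.7 -0.3  0.4 -0.2]
```

```bash
python3 -c "
from bench import arm
print(arm.finish_job())"
```

```text
the job is handed in; nothing more can be done
None
```

The job is handed in at about 42 s of robot time: the head was slid down to about 11.6 mm of plunger press (estimated), then the shaft turned about 140° until the high point sits under the plunger to within about 3°; the plunger now rests on it at about 21 of 30 mm, above half because the eccentric rose as it turned, and the arm is clear.

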